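# Change the plaque in the inlay press

### The arm

A 6-joint arm with a two-finger parallel gripper is mounted at the origin on a cart in front of the work surface, level with it; the furniture and walls round the work are solid. World frame = base frame: x ahead of the robot, y to its left, z up, the work surface at z = 0. Lengths are in m, angles in rad, forces in N, time in s.
With the tool pointing down it reaches from about 0.35 to 0.975 m from the base axis. Payload 7.1 kg.
Tool frame: the origin (TCP) lies midway between the tips of the shut fingers; the grasp point (between the pads) lies 19 mm behind it; z points along the fingers, y is the line along which they close (so a half turn about z gives the same grasp; the last joint's range is limited). The gripper opens to 88 mm and grips with 3 to 60 N. Pads are 20 mm wide; open, the fingers measure 115 mm over their backs; the gripper's body (75 mm by 178 mm) begins 61 mm behind the grasp point.
Start: joints at [1.256, 0.423, 1.63, -0, 1.089, -0.019], TCP at [0.182, 0.598, 0.223] pointing down, gripper open.
Joint ranges: [-3, 3], [-0.9, 2.11], [0.09, 2.58], [-1.31, 4.45], [0.11, 2.69], [-2.54, 2.54]. Speed limits (rad/s): [2.39, 2.39, 3.01, 3.14, 3.14, 3.14].

### API

Orientations are given as a 3x3 rotation matrix whose columns are the frame's x, y, z axes.
In Python, from rig import ctrl gives the robot as it stands.
- The arm moves only by the shell command python3 -m crank 'ROWS'. ROWS is JSON, a list of rows, each a list of 5 numbers: the shift along the tool's x, y, z in mm, then the turn about the tool's z in rad, then the opening, from 0 (shut) to 1 (fully open). In form: [[dx, dy, dz, roll, gripper], ...]. A call has 1 to 12 rows; each row is the pose to reach, as a shift and turn from the pose commanded when the call began, along the tool's axes at that moment; what a row does not reach only later rows make up. A row lasts 1/10 s, in which the tool goes at most 50 mm and 8.59 degrees, less where a joint would pass 70% of its speed; a pose out of reach is approached as far as the arm can. A call with a gripper value outside its range is refused whole. The fingers move at their own pace and stop on an object; the grip force is fixed at half the most. Time passes only in rows, so rows that repeat a pose let the fingers close. It gives the time, the measured TCP pose, the force, the opening and the grip force at its end, in the units of the state.
- ctrl.sense(): the state, without advancing time (a new reading comes with each control period).
- ctrl.grab_frame(name): name is "scene" or "top" or "wrist"; returns the picture (420x560x3 uint8, red, green, blue); there is no depth.
- ctrl.camera_info(name): a dict with "camera_matrix" (3x3 intrinsics, pixels), "extrinsics" (4x4, takes a point from world to camera coordinates). Camera axes: x right, y up, looking along -z (the intrinsics and any distortion apply to the point x, -y, -z); pixel columns grow to the right and rows downward; lengths in m; the calibration is good to about 2 mm. The wrist camera is an equidistant fisheye: a pixel r from the principal point sees the ray r / f radians off the axis. A picture is of the moment at which its call begins: read the wrist's pose just before it. camera_info takes no time and is no camera call; for the wrist camera it gives the pose at the moment of the call.
- ctrl.sign_off(): hands the job in; it is judged then, once.
The state is a dict: "t": time; "joint_positions": joint angles; "dq": joint speeds; "tau": joint torques, N m; "ee_pos": TCP position; "orientation": TCP orientation; "ft_force": force on the tool from outside, world axes, zero at the start; "wrist_torque": the same for the moment, N m; "opening": finger opening in m; "grip_force": force on a finger pad.
Only numpy, scipy, OpenCV 4.12 (cv2) and the standard library are available. Lean on these libraries where they do the work, as an engineer would, in place of code of your own. Each camera call takes 0.05 s, during which the arm holds its last target. There are 200 camera calls.

### The job

The black inlaid plaque in the little gluing press is done: set the brass weight and then the wooden pressure bar aside on the grey felt mat, and lay the black plaque in the empty middle pocket of the wooden tray without disturbing the plaques on either side. Then lay the red plaque centred on the press's cork pad, lying the same way the black one did, put the bar back over the two guide pins flat on the red plaque, and stand the weight upright on the middle of the bar.

Things in the scene. Friction and masses are not known exactly. Their poses are not given: they have to be found in the camera images.
- press: Gluing press, fixed: green iron base 110 (x) x 150 (y) x 15 mm. Centre: cork pad 50 (x) x 40 (y) mm, top 18 mm above the table. Two steel guide pins, 8 mm thick, pointed, at y = -50 and +50 mm, reach 55 mm above the table (foot collars 16 mm wide, up to 18 mm). A plaque lies on the pad along x, the bar over the pins along y. Origin on the table under the base's middle.
- caul: Pressure bar: pale wood, 36 (x) x 130 (y) x 18 mm thick, 80 g, with two 15 mm through holes at y = -50 and +50 mm for the guide pins. Origin at the centre of its underside; both ways round are the same. At the start it lies over the pins on the black plaque (underside 28 mm above the table), whose ends show 13 mm on either side of it.
- weight: Brass-coloured turned press weight, round: body 50 mm diameter up to 38 mm high, then a knob 26 mm diameter up to 55 mm high. About 0.5 to 0.8 kg. Origin at the centre of its underside. At the start it stands on the middle of the bar (underside 46 mm above the table).
- plaque_black: Black lacquered plaque with a shell blossom inlay, 62 (x) x 44 (y) x 10 mm thick, 60 g. Origin at the centre of its underside, x along its length. At the start it lies on the cork pad under the bar, its length across the bar (along the press's x).
- plaque_red: Red lacquered plaque with three shell diamonds, 62 (x) x 44 (y) x 10 mm thick, 60 g. Origin at the centre of its underside, x along its length. At the start it lies on a white glazed tile 130 x 130 x 7 mm (underside 7 mm above the table). It goes into the press with its length along the press's x.
- tray: Wooden tray, fixed, 134 (x) x 184 (y) mm, floor 6 mm above the table, wall 12 mm high round it (inner faces at x = -61 and +61 mm). Ribs along x, 6 mm wide, tops 10.5 mm above the table, part three pockets 52 mm wide (y), centred at y = -58, 0, +58 mm. The middle one is empty: the black plaque goes there, length along x; floor free for fingers beyond its ends. Origin on the table under its middle.
- plaque_green: Dark green plaque with a shell star, same size as the others, lying in one outer pocket of the tray; stays there.
- plaque_blue: Dark blue plaque with shell squares, same size as the others, lying in the other outer pocket of the tray; stays there.
- mat: Grey felt mat 160 (x) x 184 (y) x 3 mm, fixed flat on the table: the side area for the weight and the bar. Both fit, e.g. bar along y at x = -40 mm and the weight at x = +40 mm. Origin on the table under its middle. From 0.59 m ahead of the robot on stand a tall chest, bottles and boxes: keep the gripper in front of them, also on the way (straight across, not in an arc).

How it is judged:
On the way, in this order (a step that is already met when the one before it is completed fails the run):
1. the weight stands upright on the felt mat, released (x of weight in the frame of mat between -0.075 and 0.075 m and y of weight in the frame of mat between -0.09 and 0.09 m and z of weight in the frame of mat between 0 and 0.008 m and angle between weight's own z axis and vertical below 0.08 rad and linear speed of weight below 0.02 m/s and angular speed of weight below 0.2 rad/s and contact force between weight and the fingers below 0.1 N), for 0.2 s.
2. the bar lies flat on the felt mat, released, with the weight still on the mat (x of caul in the frame of mat between -0.075 and 0.075 m and y of caul in the frame of mat between -0.08 and 0.08 m and z of caul in the frame of mat between 0 and 0.008 m and angle between each of caul, weight's own z axis and vertical below 0.08 rad and linear speed of caul below 0.02 m/s and angular speed of caul below 0.2 rad/s and contact force between caul and the fingers below 0.1 N and x of weight in the frame of mat between -0.075 and 0.075 m and y of weight in the frame of mat between -0.09 and 0.09 m and z of weight in the frame of mat between 0 and 0.008 m), for 0.2 s.
3. the black plaque lies flat in the middle pocket of the tray, released (x of plaque_black in the frame of tray between -0.012 and 0.012 m and y of plaque_black in the frame of tray between -0.008 and 0.008 m and z of plaque_black in the frame of tray between 0.003 and 0.009 m and angle between plaque_black's own z axis and vertical below 0.08 rad and angle between the x axis of plaque_black and the x axis of tray, either way round below 0.2 rad and linear speed of plaque_black below 0.02 m/s and angular speed of plaque_black below 0.2 rad/s and contact force between plaque_black and the fingers below 0.1 N), for 0.2 s.
4. the red plaque lies on the cork pad of the press, released (x of plaque_red in the frame of press between -0.008 and 0.008 m and y of plaque_red in the frame of press between -0.008 and 0.008 m and z of plaque_red in the frame of press between 0.015 and 0.0205 m and angle between plaque_red's own z axis and vertical below 0.08 rad and angle between the x axis of plaque_red and the x axis of press, either way round below 0.2 rad and linear speed of plaque_red below 0.02 m/s and angular speed of plaque_red below 0.2 rad/s and contact force between plaque_red and the fingers below 0.1 N), for 0.2 s.
5. the bar lies over both guide pins, flat on the red plaque, released (x of caul in the frame of press between -0.006 and 0.006 m and y of caul in the frame of press between -0.006 and 0.006 m and z of caul in the frame of press between 0.025 and 0.0305 m and angle between each of caul, plaque_red's own z axis and vertical below 0.08 rad and angle between the x axis of each of caul, plaque_red and the x axis of press, either way round below 0.2 rad and linear speed of caul below 0.02 m/s and angular speed of caul below 0.2 rad/s and contact force between caul and the fingers below 0.1 N and x of plaque_red in the frame of press between -0.008 and 0.008 m and y of plaque_red in the frame of press between -0.008 and 0.008 m and z of plaque_red in the frame of press between 0.015 and 0.0205 m), for 0.2 s.
At the end, for the whole second after the job is handed in: Black plaque flat in the tray's middle pocket (12 mm along, 8 mm across); red plaque on the cork pad within 8 mm of its middle and 0.2 rad of the press's x; bar level over both pins on the red plaque; weight upright on the bar within 12 mm of its middle; all released and at rest (all of step 3 and all of step 5 and horizontal distance between weight and caul below 0.012 m and z of weight in the frame of press between 0.042 and 0.049 m and angle between weight's own z axis and vertical below 0.08 rad and linear speed of each of plaque_red, weight below 0.02 m/s and angular speed of each of plaque_red, weight below 0.2 rad/s and contact force between each of plaque_red, weight and the fingers below 0.1 N); the robot touches nothing.
It fails at once if the green or the blue plaque is shifted by more than 12 mm (distance of any of plaque_green, plaque_blue from where it was at the start of the episode above 0.012 m).
It also fails if it takes over 141 s, if anything falls off the work surface, if the arm or the gripper's body presses on something with over 40 N, if the wrist force passes 120 N, or if a joint passes its speed limit or range.

## Working session

There is one attempt and no reset: what is moved stays moved. The work goes in short steps, Python scripts to look and compute and a shell command to move; the robot and the scene stay as the last step left them, time stands still between calls to the robot, and variables do not carry over. Pictures are saved under pics/ and viewed, at most 14 in all, crops included, and the job is handed in when it is done.

```bash
ls; mkdir -p pics
python3 - <<'E'
from rig import ctrl
import cv2,numpy as np
np.set_printoptions(precision=4,suppress=True)
for n in("top","scene"):
    f=ctrl.grab_frame(n);cv2.imwrite(f"pics/{n}0.png",f[:,:,::-1]);i=ctrl.camera_info(n);print(n,i)
s=ctrl.sense();print(s['t'],s['ee_pos'],s['orientation'],s['opening'],s['ft_force'])
E
```

```text
pics
top {'camera_matrix': array([[510.1791,   0.    , 284.3335],
       [  0.    , 510.1791, 208.1732],
       [  0.    ,   0.    ,   1.    ]]), 'extrinsics': array([[ 0.0095, -0.9999,  0.0103,  0.0034],
       [ 0.9837,  0.0112,  0.1796, -0.5162],
       [-0.1797,  0.0084,  0.9837, -1.2631],
       [ 0.    ,  0.    ,  0.    ,  1.    ]])}
scene {'camera_matrix': array([[402.4162,   0.    , 272.5325],
       [  0.    , 402.4162, 215.2387],
       [  0.    ,   0.    ,   1.    ]]), 'extrinsics': array([[ 0.5964, -0.8026, -0.0109, -0.2936],
       [ 0.6294,  0.4592,  0.6269, -0.3503],
       [-0.4982, -0.3807,  0.779 , -0.7885],
       [ 0.    ,  0.    ,  0.    ,  1.    ]])}
0.1 [0.182  0.5974 0.222 ] [[-0.9566  0.2915 -0.0004]
 [ 0.2915  0.9566 -0.0013]
 [ 0.     -0.0014 -1.    ]] 0.08779044496667943 [ 0.3349 -0.2234 -0.0441]
```

View pics/top0.png

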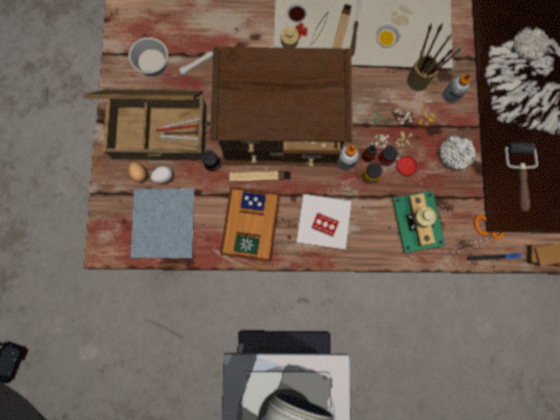

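View pics/scene0.png

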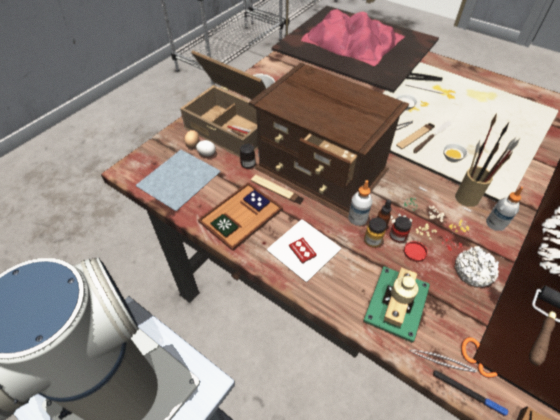

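```bash
cat > h.py <<'E'
from rig import ctrl
import cv2,numpy as np
np.set_printoptions(precision=4,suppress=True)
def shot(n,name):
    i=ctrl.camera_info(n); f=ctrl.grab_frame(n)
    cv2.imwrite(f"pics/{name}.png",f[:,:,::-1]); np.savez(f"pics/{name}.npz",K=i['camera_matrix'],E=i['extrinsics'],f=f,fish=n=='wrist')
    return f
class V:
    def __init__(s,name):
        d=np.load(f"pics/{name}.npz");s.K,s.E,s.f,s.fish=d['K'],d['E'],d['f'],bool(d['fish'])
        s.R=s.E[:3,:3];s.C=-s.R.T@s.E[:3,3]
        s.hsv=cv2.cvtColor(s.f,cv2.COLOR_RGB2HSV)
    def ray(s,p):
        p=np.atleast_2d(np.asarray(p,float));a=(p-s.K[:2,2])/[s.K[0,0],s.K[1,1]]
        if s.fish:
            r=np.linalg.norm(a,axis=1,keepdims=True);a3=np.c_[a*np.sinc(r/np.pi),np.cos(r)]
        else: a3=np.c_[a,np.ones(len(a))]
        d=(a3*[1,-1,-1])@s.R
        return d/np.linalg.norm(d,axis=1,keepdims=True)
    def on(s,p,z):
        d=s.ray(p);return s.C+d*((z-s.C[2])/d[:,2:3])
    def px(s,P):
        c=np.atleast_2d(P)@s.R.T+s.E[:3,3];c=c*[1,-1,-1]
        if s.fish:
            r=np.hypot(c[:,0],c[:,1]);th=np.arctan2(r,c[:,2]);a=c[:,:2]/r[:,None]*th[:,None]
        else:a=c[:,:2]/c[:,2:]
        return a*[s.K[0,0],s.K[1,1]]+s.K[:2,2]
    def blobs(s,lo,hi,z,minA=60,box=None,close=0,maxA=1e9):
        m=cv2.inRange(s.hsv,np.array(lo),np.array(hi))
        if box is not None:
            k=np.zeros_like(m);x0,y0,x1,y1=box;k[y0:y1,x0:x1]=1;m=m*k
        if close:m=cv2.morphologyEx(m,cv2.MORPH_CLOSE,np.ones((close,close)))
        out=[]
        for c in cv2.findContours(m,cv2.RETR_EXTERNAL,cv2.CHAIN_APPROX_NONE)[0]:
            A=cv2.contourArea(c)
            if A<minA or A>maxA:continue
            w=s.on(c[:,0].astype(float),z)[:,:2]
            (cx,cy),(a,b),an=cv2.minAreaRect((w*1000).astype(np.float32))
            if a<b:a,b,an=b,a,an+90
            out.append(dict(px=c[:,0].mean(0).round(),A=A,c=(round(cx,1),round(cy,1)),size=(round(a,1),round(b,1)),ang=round((an+90)%180-90,1)))
        return out
def tri(v1,p1,v2,p2):
    d1,d2=v1.ray(p1)[0],v2.ray(p2)[0]
    t=np.linalg.lstsq(np.c_[d1,-d2],v2.C-v1.C,rcond=None)[0]
    a,b=v1.C+t[0]*d1,v2.C+t[1]*d2
    return (a+b)/2,np.linalg.norm(a-b)
E
python3 - <<'E'
from h import *
shot('top','t1');v=V('t1');print(v.C)
for n,lo,hi,z,box in [('mat',(85,30,60),(115,160,220),.003,(120,180,205,265)),('tray',(5,120,60),(25,255,255),.012,(215,180,285,265)),('tile',(0,0,150),(180,60,255),.007,(290,185,360,255)),('press',(60,100,30),(90,255,200),.015,(385,180,455,260)),('red',(170,120,60),(180,255,255),.017,(300,200,350,245)),('caul',(12,60,120),(30,255,255),.046,(390,185,450,255))]:
    for b in v.blobs(lo,hi,z,box=box):print(n,b)
i=ctrl.camera_info('wrist');print(i)
E
```

```text
[0.2808 0.0198 1.3351]
mat {'px': array([163., 223.]), 'A': 3702.0, 'c': (481.8, 328.9), 'size': (175.9, 155.3), 'ang': 0.6}
tray {'px': array([220., 260.]), 'A': 75.0, 'c': (387.0, 169.8), 'size': (34.1, 25.8), 'ang': -89.4}
tray {'px': array([246., 215.]), 'A': 4237.5, 'c': (486.2, 100.5), 'size': (222.9, 183.5), 'ang': 0.7}
tile {'px': array([325., 222.]), 'A': 2356.0, 'c': (488.5, -100.1), 'size': (142.7, 132.2), 'ang': 83.4}
press {'px': array([417., 228.]), 'A': 888.5, 'c': (492.2, -343.2), 'size': (147.2, 107.7), 'ang': 10.3}
press {'px': array([431., 201.]), 'A': 105.5, 'c': (542.8, -378.1), 'size': (57.0, 21.2), 'ang': 10.1}
caul {'px': array([423., 219.]), 'A': 697.0, 'c': (494.6, -353.3), 'size': (131.0, 54.2), 'ang': 10.8}
{'camera_matrix': array([[325.1923,   0.    , 281.8998],
       [  0.    , 325.1923, 211.4987],
       [  0.    ,   0.    ,   1.    ]]), 'extrinsics': array([[ 0.2915,  0.9566, -0.0004, -0.6252],
       [-0.9239,  0.2815, -0.2592,  0.0311],
       [-0.2478,  0.0759,  0.9658, -0.3899],
       [ 0.    ,  0.    ,  0.    ,  1.    ]])}
```

```bash
python3 -m crank '[[-334,-177,0,-0.296,1],[-334,-177,0,-0.296,1],[-334,-177,0,-0.296,1],[-334,-177,0,-0.296,1],[-334,-177,0,-0.296,1],[-334,-177,0,-0.296,1],[-334,-177,0,-0.296,1],[-334,-177,0,-0.296,1],[-334,-177,0,-0.296,1],[-334,-177,0,-0.296,1],[-334,-177,0,-0.296,1],[-334,-177,0,-0.296,1]]'
python3 - <<'E'
from h import *
shot('wrist','w1');print(ctrl.sense()['orientation'])
E
```

```text
t: 1.35
ee_pos: [0.4491, 0.3321, 0.2226]
orientation: [[-1.0, -0.002, -0.0], [-0.002, 1.0, -0.0], [0.0, -0.0, -1.0]]
ft_force: [-0.1, -0.2, 0.3]
opening: 0.0878
grip_force: 0.0
[[-1.     -0.002  -0.0002]
 [-0.002   1.     -0.    ]
 [ 0.0002 -0.     -1.    ]]
```

View pics/w1.png

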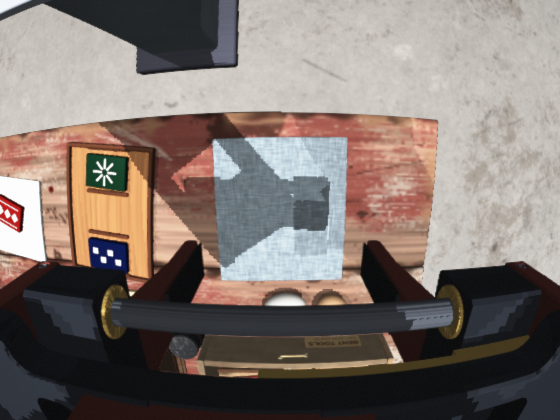

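```bash
python3 -m crank '[[0,-282,0,0,1],[0,-282,0,0,1],[0,-282,0,0,1],[0,-282,0,0,1],[0,-282,0,0,1],[0,-282,0,0,1],[0,-282,0,0,1],[0,-282,0,0,1],[0,-282,0,0,1]]' >/dev/null; python3 -c "
from h import *
shot('wrist','w2')"
python3 -m crank '[[0,-180,0,0,1],[0,-180,0,0,1],[0,-180,0,0,1],[0,-180,0,0,1],[0,-180,0,0,1],[0,-180,0,0,1],[0,-180,0,0,1]]' >/dev/null;  python3 -c "
from h import *
shot('wrist','w3')"
python3 -m crank '[[0,-180,0,-0.18,1],[0,-180,0,-0.18,1],[0,-180,0,-0.18,1],[0,-180,0,-0.18,1],[0,-180,0,-0.18,1],[0,-180,0,-0.18,1],[0,-180,0,-0.18,1],[0,-180,0,-0.18,1]]';  python3 -c "
from h import *
shot('wrist','w4')
a=[V(n).f for n in('w2','w3','w4')]
cv2.imwrite('pics/m1.png',np.vstack([np.hstack([a[0][80:380],a[1][80:380]]),np.hstack([a[2][80:380],a[2][80:380]*0])])[:,:,::-1][:, :1120])
m=cv2.imread('pics/m1.png');cv2.imwrite('pics/m1.png',cv2.resize(m,(800,428)))
"
```

```text
t: 3.9
ee_pos: [0.4504, -0.3091, 0.2227]
orientation: [[-0.983, -0.181, -0.0], [-0.181, 0.983, 0.0], [0.0, 0.0, -1.0]]
ft_force: [-0.1, 0.5, -0.1]
opening: 0.088
grip_force: 0.0
```

View pics/m1.png

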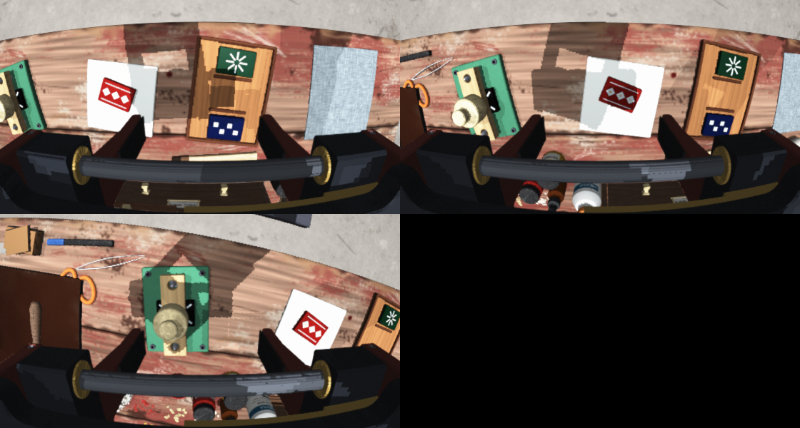

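View pics/w4.png

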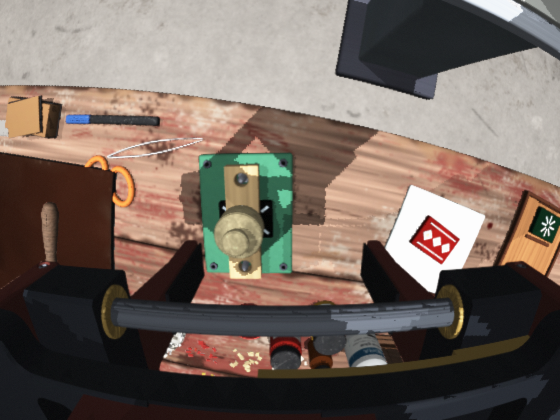

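```bash
python3 - <<'E'
from h import *
v={n:V(n) for n in('w1','w2','w3','w4')}
G=((65,80,30),(90,255,230))
for n in('w3','w4'):
    for b in v[n].blobs(*G,.015,minA=1500,close=3,box=(0,120,310,300)):print('press',n,b)
for n in('w2','w3','w4'):
    for b in v[n].blobs((168,120,60),(180,255,255),.017,minA=300,box=(100,120,480,270),close=9):print('red',n,b)
    for b in v[n].blobs((0,0,110),(180,50,255),.007,minA=2000,box=(100,120,480,300),close=15):print('tile',n,b)
for n in('w1','w2','w3'):
    for b in v[n].blobs((5,100,60),(20,255,255),.012,minA=3000,close=15):print('tray',n,b)
    for b in v[n].blobs((50,100,10),(80,255,120),.016,minA=300,close=11):print('green',n,b)
    for b in v[n].blobs((110,100,20),(128,255,160),.016,minA=300,close=11):print('blue',n,b)
    for b in v[n].blobs((85,15,60),(125,160,240),.003,minA=3000,close=9,box=(180,100,560,300)):print('mat',n,b)
for b in v['w4'].blobs((12,60,100),(32,255,255),.046,minA=500,box=(195,150,300,285)):print('caul',b)
E
python3 - <<'E'
import cv2;from h import *
f=V('w4').f[140:290,185:310];cv2.imwrite('pics/c4.png',cv2.resize(f,None,fx=4,fy=4,interpolation=2)[:,:,::-1])
g=V('w3').f[140:290,50:200];cv2.imwrite('pics/c3.png',cv2.resize(g,None,fx=4,fy=4,interpolation=2)[:,:,::-1])
E
```

```text
press w3 {'px': array([120., 205.]), 'A': 3549.0, 'c': (491.0, -340.9), 'size': (147.7, 112.1), 'ang': 10.7}
press w4 {'px': array([246., 208.]), 'A': 5628.5, 'c': (490.9, -344.0), 'size': (147.9, 108.9), 'ang': 10.4}
tile w2 {'px': array([169., 214.]), 'A': 9784.0, 'c': (494.4, -99.6), 'size': (212.6, 159.1), 'ang': -86.5}
tile w2 {'px': array([455., 211.]), 'A': 5653.0, 'c': (481.7, 293.4), 'size': (182.1, 92.1), 'ang': 1.3}
red w3 {'px': array([308., 214.]), 'A': 1017.0, 'c': (481.2, -96.6), 'size': (52.5, 34.2), 'ang': 67.5}
tile w3 {'px': array([289., 221.]), 'A': 12261.5, 'c': (497.6, -116.7), 'size': (229.8, 162.4), 'ang': 90.0}
tile w4 {'px': array([427., 233.]), 'A': 6634.5, 'c': (470.2, -97.8), 'size': (156.7, 132.8), 'ang': 57.7}
tile w4 {'px': array([415., 130.]), 'A': 2482.0, 'c': (361.3, -160.4), 'size': (196.7, 50.5), 'ang': -75.5}
tray w1 {'px': array([186., 195.]), 'A': 32436.0, 'c': (524.0, 171.4), 'size': (702.9, 324.3), 'ang': 89.9}
green w1 {'px': array([107., 171.]), 'A': 1208.5, 'c': (425.6, 110.1), 'size': (61.3, 41.9), 'ang': 81.5}
blue w1 {'px': array([109.,
[... 965 characters left out ...]
'A': 8243.5, 'c': (496.0, -427.8), 'size': (314.0, 301.4), 'ang': -26.7}
tray w3 {'px': array([370., 253.]), 'A': 24740.0, 'c': (553.1, -3.9), 'size': (626.7, 382.8), 'ang': -89.8}
green w3 {'px': array([464., 171.]), 'A': 1162.0, 'c': (425.2, 105.1), 'size': (62.2, 41.2), 'ang': 81.5}
blue w3 {'px': array([444., 255.]), 'A': 1051.5, 'c': (539.6, 91.1), 'size': (61.5, 43.8), 'ang': 83.4}
mat w3 {'px': array([544., 212.]), 'A': 3109.5, 'c': (482.5, 302.6), 'size': (182.9, 106.0), 'ang': 1.3}
caul {'px': array([241., 252.]), 'A': 2290.5, 'c': (518.2, -343.3), 'size': (85.1, 53.6), 'ang': 18.8}
caul {'px': array([242., 187.]), 'A': 1357.5, 'c': (453.3, -351.9), 'size': (51.0, 36.4), 'ang': 9.6}
```

View pics/c4.png

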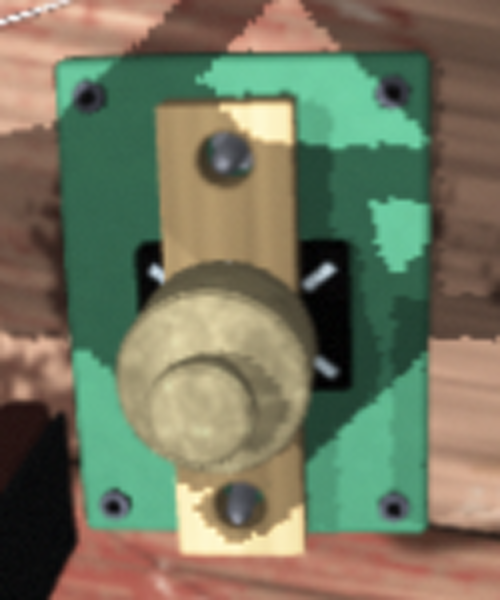

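View pics/c3.png

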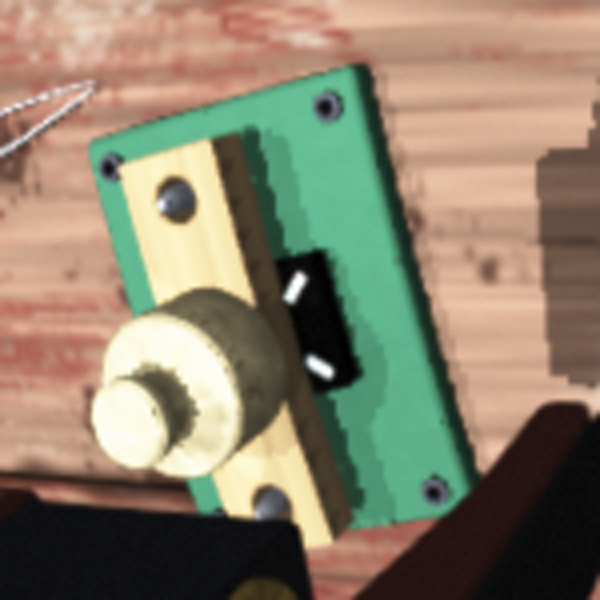

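Run:
```python
from h import *
a,b=V('w4'),V('w3')
A=lambda x,y:(185+x/4,140+y/4)
B=lambda x,y:(50+x/4,140+y/4)
for n,p,q in [('knob',(200,402),(131,422)),('pin1',(228,155),(178,200)),('pin2',(240,502),(272,505)),('scr1',(89,96),(108,166)),('scr2',(393,92),(327,106)),('scr3',(393,507),(434,490)),('caul1',(157,104),(120,160)),('caul2',(296,99),(213,138))]:
    print(n,*tri(a,A(*p),b,B(*q)))
print('knob@.101',a.on(A(200,402),.101),b.on(B(131,422),.101))
print('shoulder fit' )
S=a.on([A(*p) for p in[(89,96),(393,92),(393,507),(115,504)]],.015);print(S,S.mean(0))
S=a.on([A(*p) for p in[(58,60),(428,57),(428,527),(87,530)]],.015);print(S,S.mean(0))
S=a.on([A(*p) for p in[(157,104),(296,99),(303,553),(180,553)]],.046);print(S,S.mean(0))
```

```text
knob [ 0.4944 -0.3457  0.0963] 0.00233617036295627
pin1 [ 0.4435 -0.3526  0.045 ] 0.0015267333005613188
pin2 [ 0.5419 -0.3345  0.0449] 0.0007956728235611914
scr1 [ 0.4373 -0.3977  0.0188] 0.00014313881574789681
scr2 [ 0.4216 -0.3118  0.0169] 7.93277861747503e-05
scr3 [ 0.5472 -0.2885  0.017 ] 0.0004124140438922738
caul1 [ 0.432  -0.3736  0.0448] 0.0010171994898523031
caul2 [ 0.4254 -0.3373  0.0455] 0.0012208601620107395
knob@.101 [[ 0.4913 -0.3453  0.101 ]] [[ 0.4937 -0.3425  0.101 ]]
shoulder fit
[[ 0.4379 -0.3985  0.015 ]
 [ 0.4218 -0.3118  0.015 ]
 [ 0.5483 -0.2883  0.015 ]
 [ 0.5642 -0.3748  0.015 ]] [ 0.4931 -0.3433  0.015 ]
[[ 0.429  -0.4092  0.015 ]
 [ 0.4101 -0.3038  0.015 ]
 [ 0.5532 -0.2762  0.015 ]
 [ 0.5753 -0.3829  0.015 ]] [ 0.4919 -0.343   0.015 ]
[[ 0.4323 -0.3735  0.046 ]
 [ 0.4247 -0.3373  0.046 ]
 [ 0.5536 -0.3141  0.046 ]
 [ 0.5608 -0.3495  0.046 ]] [ 0.4928 -0.3436  0.046 ]
```

```bash
python3 -m crank '[[-36,-42,0,0,1],[-36,-42,0,0,1],[-36,-42,0,0,1],[-36,-42,0,0,1]]'; python3 -m crank '[[0,0,40,0,1],[0,0,80,0,1],[0,0,120,0,1],[0,0,150,0,1],[0,0,169,0,1],[0,0,169,0,1],[0,0,169,0,1]]'
```

```text
t: 4.35
ee_pos: [0.4926, -0.3447, 0.2224]
orientation: [[-0.984, -0.18, -0.001], [-0.18, 0.984, 0.001], [0.001, 0.001, -1.0]]
ft_force: [-0.1, -0.9, -0.6]
opening: 0.0879
grip_force: 0.0
t: 5.05
ee_pos: [0.4928, -0.3453, 0.0542]
orientation: [[-0.984, -0.179, -0.0], [-0.179, 0.984, 0.0], [0.0, 0.0, -1.0]]
ft_force: [-0.5, -0.2, -0.2]
opening: 0.0877
grip_force: 0.0
```

```bash
python3 -m crank '[[0,0,0,0,0],[0,0,0,0,0],[0,0,0,0,0],[0,0,0,0,0],[0,0,0,0,0],[0,0,0,0,0],[0,0,0,0,0],[0,0,0,0,0]]'; python3 -m crank '[[0,0,-5,0,0],[0,0,-15,0,0],[0,0,-30,0,0],[0,0,-50,0,0],[0,0,-80,0,0],[0,0,-110,0,0],[0,0,-110,0,0]]'
```

```text
t: 5.85
ee_pos: [0.4934, -0.346, 0.054]
orientation: [[-0.984, -0.179, 0.001], [-0.179, 0.984, -0.001], [-0.0, -0.001, -1.0]]
ft_force: [-0.4, -0.9, 3.9]
opening: 0.0486
grip_force: 30.0
t: 6.55
ee_pos: [0.4955, -0.3473, 0.1686]
orientation: [[-0.984, -0.179, 0.007], [-0.179, 0.984, -0.005], [-0.006, -0.006, -1.0]]
ft_force: [0.8, -1.1, -5.3]
opening: 0.048
grip_force: 30.0
```

```bash
python3 -m crank '[[-3,20,0,0,0],[-10,60,0,0,0],[-16,100,0,0,0],[-23,140,0,0,0],[-29,180,0,0,0],[-36,220,0,0,0],[-42,260,0,0,0],[-49,300,0,0,0],[-55,340,0,0,0],[-58,355,0,0,0]]'; python3 -m crank '[[-3,20,0,0,0],[-10,60,0,0,0],[-16,100,0,0,0],[-23,140,0,0,0],[-29,180,0,0,0],[-36,220,0,0,0],[-42,260,0,0,0],[-49,300,0,0,0],[-55,340,0,0,0],[-57,355,0,0,0],[-57,355,0,0.1,0],[-57,355,0,0.18,0]]';python3 -m crank '[[0,0,30,0,0],[0,0,60,0,0],[0,0,90,0,0],[0,0,110,0,0],[0,0,120,0,0],[0,0,130,0,0],[0,0,130,0,0]]'
```

```text
t: 7.55
ee_pos: [0.4842, 0.0174, 0.1622]
orientation: [[-0.983, -0.182, -0.003], [-0.182, 0.983, 0.001], [0.003, 0.001, -1.0]]
ft_force: [0.4, -0.7, -5.2]
opening: 0.0479
grip_force: 30.0
t: 8.75
ee_pos: [0.4771, 0.3733, 0.1617]
orientation: [[-1.0, 0.002, -0.003], [0.002, 1.0, -0.002], [0.003, -0.002, -1.0]]
ft_force: [-0.8, -1.1, -5.6]
opening: 0.0479
grip_force: 30.0
t: 9.45
ee_pos: [0.4782, 0.3729, 0.0325]
orientation: [[-1.0, -0.0, -0.002], [-0.0, 1.0, -0.001], [0.002, -0.001, -1.0]]
ft_force: [-0.0, -0.3, -6.1]
opening: 0.0484
grip_force: 30.0
```

```bash
python3 -m crank '[[0,0,8,0,0],[0,0,14,0,0],[0,0,18,0,0],[0,0,20,0,0],[0,0,20,0,0]]'; python3 -m crank '[[0,0,0.5,0,0],[0,0,1,0,0],[0,0,1,0,0]]'
```

```text
t: 9.95
ee_pos: [0.4789, 0.3734, 0.0135]
orientation: [[-1.0, -0.0, -0.0], [-0.0, 1.0, -0.0], [0.0, -0.0, -1.0]]
ft_force: [0.1, 0.5, -5.7]
opening: 0.0482
grip_force: 30.0
t: 10.25
ee_pos: [0.4791, 0.3735, 0.0128]
orientation: [[-1.0, -0.0, 0.0], [-0.0, 1.0, 0.0], [-0.0, 0.0, -1.0]]
ft_force: [0.2, 0.0, -5.7]
opening: 0.0483
grip_force: 30.0
```

```bash
python3 -m crank '[[0,0,0.7,0,0],[0,0,0.7,0,0],[0,0,1.4,0,0],[0,0,1.4,0,0]]';python3 -m crank '[[0,0,0.7,0,0],[0,0,0.7,0,0],[0,0,0.7,0,0]]'
```

```text
t: 10.65
ee_pos: [0.479, 0.3734, 0.0112]
orientation: [[-1.0, -0.0, -0.0], [-0.0, 1.0, -0.0], [0.0, -0.0, -1.0]]
ft_force: [0.7, -0.6, -6.2]
opening: 0.0479
grip_force: 30.0
t: 10.95
ee_pos: [0.479, 0.3734, 0.011]
orientation: [[-1.0, -0.0, 0.0], [-0.0, 1.0, 0.0], [-0.0, 0.0, -1.0]]
ft_force: [-1.8, -2.9, 2.7]
opening: 0.0481
grip_force: 30.0
```

```bash
python3 -m crank '[[0,0,0,0,1],[0,0,0,0,1],[0,0,0,0,1],[0,0,0,0,1],[0,0,0,0,1],[0,0,0,0,1],[0,0,0,0,1]]'; python3 -m crank '[[0,0,-20,0,1],[0,0,-50,0,1],[0,0,-90,0,1],[0,0,-130,0,1],[0,0,-170,0,1],[0,0,-210,0,1],[0,0,-210,0,1]]'
python3 - <<'E'
from h import *
shot('wrist','w5');v=V('w5')
for b in v.blobs((85,15,60),(125,160,240),.003,minA=3000,close=9):print('mat',b)
print(v.px([[.479,.3734,.058]]))
cv2.imwrite('pics/c5.png',v.f[60:320,60:500,::-1])
E
```

```text
t: 11.65
ee_pos: [0.479, 0.3734, 0.0106]
orientation: [[-1.0, -0.0, 0.0], [-0.0, 1.0, 0.0], [-0.0, 0.0, -1.0]]
ft_force: [-0.7, -0.5, 1.4]
opening: 0.0875
grip_force: 0.0
t: 12.35
ee_pos: [0.4817, 0.3755, 0.2267]
orientation: [[-1.0, -0.0, 0.008], [-0.0, 1.0, 0.006], [-0.008, 0.006, -1.0]]
ft_force: [0.4, 0.7, 0.5]
opening: 0.088
grip_force: 0.0
mat {'px': array([246., 179.]), 'A': 18079.5, 'c': (482.2, 331.6), 'size': (183.3, 159.1), 'ang': 0.8}
[[278.0744 190.8191]]
```

View pics/c5.png

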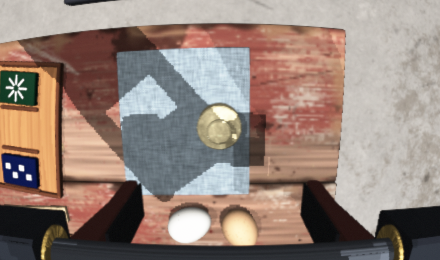

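```bash
python3 -m crank '[[-7,-400,0,-0.1,1],[-7,-400,0,-0.1,1],[-7,-400,0,-0.1,1],[-7,-400,0,-0.1,1],[-7,-400,0,-0.1,1],[-7,-400,0,-0.1,1],[-7,-400,0,-0.1,1],[-7,-400,0,-0.1,1],[-7,-400,0,-0.1,1],[-7,-400,0,-0.1,1]]' ; python3 -m crank '[[25,-316,0,-0.081,1],[25,-316,0,-0.081,1],[25,-316,0,-0.081,1],[25,-316,0,-0.081,1],[25,-316,0,-0.081,1],[25,-316,0,-0.081,1],[25,-316,0,-0.081,1],[25,-316,0,-0.081,1],[25,-316,0,-0.081,1]]'
python3 - <<'E'
from h import *
shot('wrist','w6');v=V('w6');s=ctrl.sense();print(s['ee_pos'],s['orientation'])
for lo,hi in[((12,60,60),(32,255,255))]:
  for b in v.blobs(lo,hi,.046,minA=1500,close=9,box=(220,110,340,280)):print('caul',b)
cv2.imwrite('pics/c6.png',cv2.resize(v.f[100:290,180:380],None,fx=3,fy=3,interpolation=2)[:,:,::-1])
E
```

```text
t: 13.4
ee_pos: [0.4852, -0.0275, 0.2194]
orientation: [[-0.995, -0.097, -0.002], [-0.097, 0.995, 0.001], [0.002, 0.001, -1.0]]
ft_force: [-0.4, 0.6, 0.8]
opening: 0.0876
grip_force: 0.0
t: 14.3
ee_pos: [0.4929, -0.3414, 0.2197]
orientation: [[-0.983, -0.181, -0.001], [-0.181, 0.983, 0.002], [0.001, 0.002, -1.0]]
ft_force: [-0.0, 1.4, 0.1]
opening: 0.0876
grip_force: 0.0
[ 0.493  -0.3411  0.2199] [[-0.9833 -0.182  -0.0012]
 [-0.182   0.9833  0.0014]
 [ 0.0009  0.0016 -1.    ]]
caul {'px': array([275., 192.]), 'A': 3212.5, 'c': (495.5, -355.9), 'size': (130.0, 62.4), 'ang': 9.9}
```

View pics/c6.png

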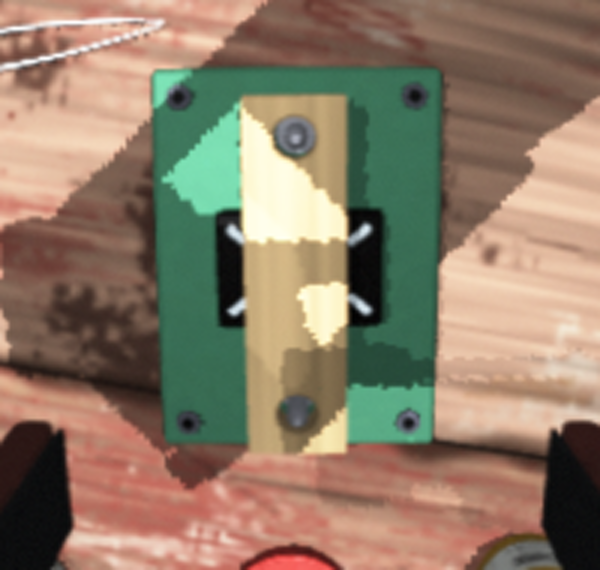

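Run:
```python
from h import *
v=V('w6');P=lambda L:[(180+x/3,100+y/3) for x,y in L]
for n,L,z in[('caul',[(240,96),(347,95),(347,452),(248,453)],.046),('scr',[(179,96),(415,95),(408,420),(188,421)],.015),('black',[(217,210),(383,210),(383,326),(218,326)],.028),('pins',[(294,136),(297,412)],.055)]:
    S=v.on(P(L),z);m=S.mean(0);d=S[-1]-S[0];print(n,m,np.degrees(np.arctan2(d[1],d[0])))
```

```text
caul [ 0.4932 -0.3438  0.046 ] 10.901422738762514
scr [ 0.4926 -0.3434  0.015 ] 10.504910286134493
black [ 0.4921 -0.3423  0.028 ] 9.815179174290202
pins [ 0.4904 -0.3442  0.055 ] 10.920704577907946
```

```bash
python3 -m crank '[[0,-2,40,0,1],[0,-2,80,0,1],[0,-2,120,0,1],[0,-2,150,0,1],[0,-2,175,0,1],[0,-2,188,0,1],[0,-2,188,0,1],[0,-2,188,0,1]]'; python3 -m crank '[[0,0,0,0,0],[0,0,0,0,0],[0,0,0,0,0],[0,0,0,0,0],[0,0,0,0,0],[0,0,0,0,0],[0,0,0,0,0],[0,0,0,0,0]]'; python3 -m crank '[[0,0,-5,0,0],[0,0,-15,0,0],[0,0,-25,0,0],[0,0,-35,0,0],[0,0,-50,0,0],[0,0,-80,0,0],[0,0,-110,0,0],[0,0,-110,0,0],[0,0,-110,0,0]]'
```

```text
t: 15.15
ee_pos: [0.494, -0.345, 0.0334]
orientation: [[-0.983, -0.181, 0.001], [-0.181, 0.983, -0.0], [-0.001, -0.001, -1.0]]
ft_force: [-0.6, -0.2, 0.8]
opening: 0.0877
grip_force: 0.0
t: 15.95
ee_pos: [0.4931, -0.3455, 0.0326]
orientation: [[-0.984, -0.18, -0.0], [-0.18, 0.984, 0.0], [0.0, 0.0, -1.0]]
ft_force: [-1.3, -0.5, 0.5]
opening: 0.0359
grip_force: 30.0
t: 16.85
ee_pos: [0.4935, -0.3457, 0.1439]
orientation: [[-0.984, -0.18, 0.002], [-0.18, 0.984, -0.001], [-0.001, -0.002, -1.0]]
ft_force: [0.1, -0.3, -0.5]
opening: 0.0357
grip_force: 30.0
```

```bash
python3 -m crank '[[-3,20,0,0,0],[-10,60,0,0,0],[-16,100,0,0,0],[-23,140,0,0,0],[-29,180,0,0,0],[-36,220,0,0,0],[-42,260,0,0,0],[-49,300,0,0,0],[-51,311,0,0,0]]'; python3 -m crank '[[-3,20,0,0,0],[-10,60,0,0,0],[-16,100,0,0,0],[-23,140,0,0,0],[-29,180,0,0,0],[-36,220,0,0,0],[-42,260,0,0,0],[-49,300,0,0,0],[-51,311,0,0.08,0],[-51,311,0,0.18,0],[-51,311,0,0.18,0]]';python3 -m crank '[[0,0,30,0,0],[0,0,60,0,0],[0,0,90,0,0],[0,0,110,0,0],[0,0,120,0,0],[0,0,130,0,0],[0,0,130,0,0]]'
```

```text
t: 17.75
ee_pos: [0.4851, -0.0267, 0.1414]
orientation: [[-0.983, -0.183, -0.003], [-0.183, 0.983, 0.001], [0.003, 0.001, -1.0]]
ft_force: [0.4, 0.4, -1.0]
opening: 0.0359
grip_force: 30.0
t: 18.85
ee_pos: [0.4803, 0.2847, 0.1414]
orientation: [[-1.0, -0.001, -0.002], [-0.001, 1.0, -0.001], [0.002, -0.001, -1.0]]
ft_force: [0.0, -0.1, 0.1]
opening: 0.0357
grip_force: 30.0
t: 19.55
ee_pos: [0.481, 0.2842, 0.0118]
orientation: [[-1.0, -0.002, -0.001], [-0.002, 1.0, -0.001], [0.001, -0.001, -1.0]]
ft_force: [-0.5, 0.8, -0.4]
opening: 0.0356
grip_force: 30.0
```

```bash
python3 -m crank '[[0,0,2,0,0],[0,0,3.5,0,0],[0,0,4.5,0,0],[0,0,5,0,0],[0,0,5,0,0]]';  python3 -m crank '[[0,0,0,0,0.6],[0,0,0,0,0.6],[0,0,0,0,0.6],[0,0,0,0,0.6],[0,0,0,0,0.6],[0,0,0,0,0.6],[0,0,0,0,0.6]]'; python3 -m crank '[[0,0,-20,0,0.6],[0,0,-50,0,0.6],[0,0,-90,0,0.8],[0,0,-130,0,1],[0,0,-170,0,1],[0,0,-210,0,1],[0,0,-210,0,1]]'
python3 - <<'E'
from h import *
shot('wrist','w7');v=V('w7');print(ctrl.sense()['ee_pos'])
cv2.imwrite('pics/c7.png',v.f[60:320,60:500,::-1])
E
```

```text
t: 20.05
ee_pos: [0.4815, 0.2848, 0.0078]
orientation: [[-1.0, -0.001, 0.0], [-0.001, 1.0, 0.0], [-0.0, 0.0, -1.0]]
ft_force: [0.6, 0.2, -2.0]
opening: 0.0358
grip_force: 30.0
t: 20.75
ee_pos: [0.4814, 0.2847, 0.0076]
orientation: [[-1.0, -0.001, -0.0], [-0.001, 1.0, -0.0], [0.0, -0.0, -1.0]]
ft_force: [0.5, 0.5, -0.1]
opening: 0.0526
grip_force: 0.0
t: 21.45
ee_pos: [0.4843, 0.2864, 0.2233]
orientation: [[-1.0, -0.001, 0.009], [-0.001, 1.0, 0.005], [-0.009, 0.005, -1.0]]
ft_force: [0.8, 0.3, -0.4]
opening: 0.0868
grip_force: 0.0
[0.4829 0.2856 0.2205]
```

View pics/c7.png

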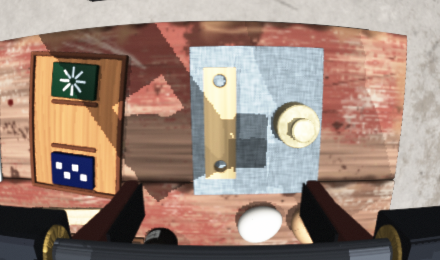

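```bash
python3 -m crank '[[0,-185,0,0.127,1],[0,-185,0,0.127,1],[0,-185,0,0.127,1],[0,-185,0,0.127,1],[0,-185,0,0.127,1],[0,-185,0,0.127,1],[0,-185,0,0.127,1]]'
python3 - <<'E'
from h import *
shot('wrist','w8');v=V('w8')
cv2.imwrite('pics/c8.png',cv2.resize(v.f[80:290,180:380],None,fx=2.8,fy=2.8,interpolation=2)[:,:,::-1])
for b in v.blobs((50,100,10),(80,255,120),.016,minA=300,close=11):print('green',b)
for b in v.blobs((110,100,20),(128,255,160),.016,minA=300,close=11):print('blue',b)
E
```

```text
t: 22.2
ee_pos: [0.4814, 0.1003, 0.2169]
orientation: [[-0.992, 0.125, -0.001], [0.125, 0.992, 0.0], [0.001, -0.0, -1.0]]
ft_force: [-0.2, -0.3, 1.1]
opening: 0.0879
grip_force: 0.0
green {'px': array([ 19., 226.]), 'A': 723.0, 'c': (471.0, -312.1), 'size': (121.5, 109.0), 'ang': -9.9}
green {'px': array([281., 140.]), 'A': 1863.0, 'c': (425.8, 107.6), 'size': (59.2, 41.0), 'ang': 81.6}
blue {'px': array([281., 237.]), 'A': 1663.0, 'c': (539.7, 93.2), 'size': (59.6, 44.2), 'ang': 82.8}
```

View pics/c8.png

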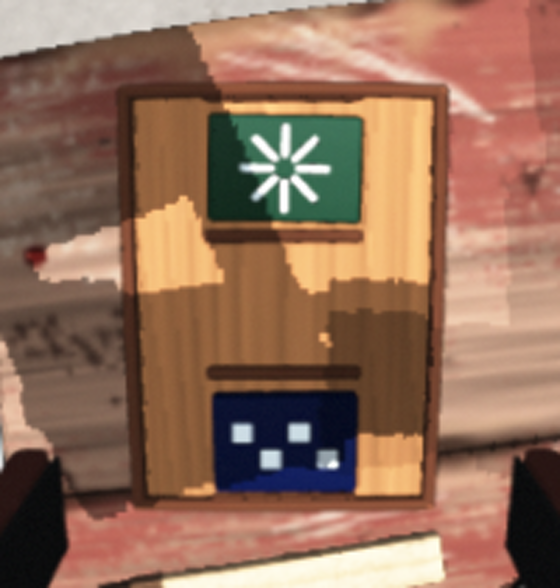

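Run:
```python
from h import *
v=V('w8');a=V('w2');P=lambda L:[(180+x/2.8,80+y/2.8) for x,y in L]
for n,L,z in[('wall',[(118,87),(447,86),(434,505),(130,508)],.012),('ribs',[(207,236),(362,236),(361,372),(207,372)],.0105)]:
    S=v.on(P(L),z);m=S.mean(0);d=S[-1]-S[0];e=S[2]-S[1];d=d+e;print(n,m,np.degrees(np.arctan2(d[1],d[0])),np.linalg.norm(S-np.roll(S,1,0),axis=1))
def cen(v,lo,hi,box):
    m=cv2.inRange(v.hsv,np.array(lo),np.array(hi));m=cv2.morphologyEx(m,cv2.MORPH_CLOSE,np.ones((11,11)));k=m*0;k[box[1]:box[3],box[0]:box[2]]=1;m*=k
    c=max(cv2.findContours(m,0,2)[0],key=cv2.contourArea);return cv2.minAreaRect(c)[0]
for lo,hi in[((50,100,10),(80,255,120)),((110,100,20),(128,255,160))]:
    b=(240,90,400,290);p=cen(v,lo,hi,(230,100,340,290));q=cen(a,lo,hi,(270,130,370,290));print(p,q,tri(v,p,a,q))
```

```text
wall [0.4819 0.0998 0.012 ] -7.311235658635996 [0.1811 0.1321 0.18   0.1347]
ribs [0.4822 0.1007 0.0105] -7.411188508829467 [0.0574 0.0631 0.0574 0.0648]
(281.3072509765625, 139.67349243164062) (330.2225341796875, 166.803466796875) (array([0.426 , 0.1075, 0.0109]), np.float64(1.7091038918564717e-05))
(281.0, 237.5) (315.4146423339844, 258.768310546875) (array([0.5391, 0.0929, 0.016 ]), np.float64(8.52405155836047e-05))
```

```bash
python3 -m crank '[[-66,-438,0,-0.305,1],[-66,-438,0,-0.305,1],[-66,-438,0,-0.305,1],[-66,-438,0,-0.305,1],[-66,-438,0,-0.305,1],[-66,-438,0,-0.305,1],[-66,-438,0,-0.305,1],[-66,-438,0,-0.305,1],[-66,-438,0,-0.305,1],[-66,-438,0,-0.305,1],[-66,-438,0,-0.305,1],[-66,-438,0,-0.305,1]]'
python3 - <<'E'
from h import *
shot('wrist','w9');v=V('w9');s=ctrl.sense();print(s['ee_pos'])
cv2.imwrite('pics/c9.png',cv2.resize(v.f[100:290,180:380],None,fx=3,fy=3,interpolation=2)[:,:,::-1])
for b in v.blobs((0,0,0),(180,255,22),.028,minA=500,box=(220,150,340,240),close=7):print('black',b)
for b in v.blobs((65,80,30),(90,255,230),.015,minA=1500,close=9,box=(200,100,350,290)):print('press',b)
E
```

```text
t: 23.45
ee_pos: [0.4923, -0.3412, 0.217]
orientation: [[-0.984, -0.18, -0.001], [-0.18, 0.984, 0.001], [0.001, 0.001, -1.0]]
ft_force: [0.5, 0.1, -0.3]
opening: 0.0878
grip_force: 0.0
[ 0.4924 -0.341   0.2172]
black {'px': array([279., 190.]), 'A': 1730.5, 'c': (491.9, -343.2), 'size': (59.3, 42.3), 'ang': -78.7}
press {'px': array([279., 185.]), 'A': 11585.0, 'c': (491.8, -344.2), 'size': (147.6, 108.5), 'ang': 10.3}
```

View pics/c9.png

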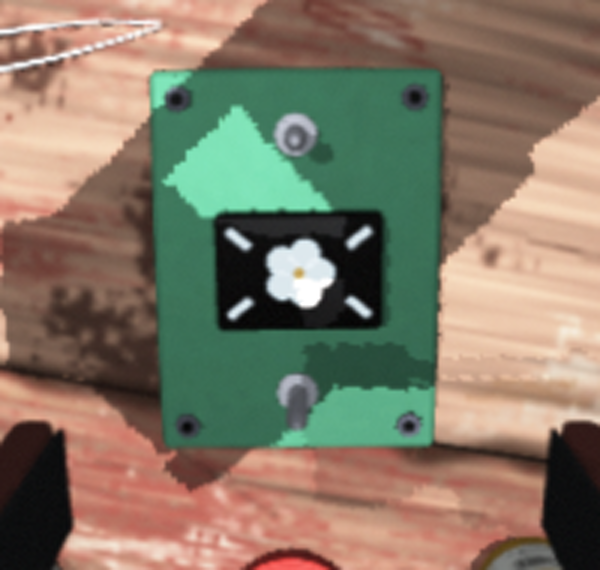

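```bash
python3 -m crank '[[0,-2,40,0,1],[0,-2,80,0,1],[0,-2,120,0,1],[0,-2,150,0,1],[0,-2,175,0,1],[0,-2,188,0,1],[0,-2,194,0,1],[0,-2,196,0,1],[0,-2,196,0,1]]'; python3 -m crank '[[0,0,0,0,0],[0,0,0,0,0],[0,0,0,0,0],[0,0,0,0,0],[0,0,0,0,0],[0,0,0,0,0],[0,0,0,0,0]]'; python3 -m crank '[[0,0,-5,0,0],[0,0,-15,0,0],[0,0,-25,0,0],[0,0,-35,0,0],[0,0,-60,0,0],[0,0,-90,0,0],[0,0,-120,0,0],[0,0,-120,0,0],[0,0,-120,0,0]]'
```

```text
t: 24.4
ee_pos: [0.4932, -0.3451, 0.0225]
orientation: [[-0.984, -0.179, 0.001], [-0.179, 0.984, -0.001], [-0.001, -0.001, -1.0]]
ft_force: [-0.7, 0.0, -0.9]
opening: 0.0879
grip_force: 0.0
t: 25.1
ee_pos: [0.4927, -0.3453, 0.0221]
orientation: [[-0.984, -0.178, 0.0], [-0.178, 0.984, -0.0], [-0.0, -0.0, -1.0]]
ft_force: [-2.5, 0.7, 5.2]
opening: 0.0617
grip_force: 30.0
t: 26.0
ee_pos: [0.4928, -0.3453, 0.1426]
orientation: [[-0.984, -0.178, 0.002], [-0.178, 0.984, -0.001], [-0.001, -0.001, -1.0]]
ft_force: [-1.0, -0.8, -0.6]
opening: 0.0614
grip_force: 30.0
```

```bash
python3 -m crank '[[-5,30,0,0,0],[-11,70,0,0,0],[-17,110,0,0,0],[-23,150,0,0,0],[-31,200,0,0.1,0],[-39,250,0,0.2,0],[-47,300,0,0.307,0],[-55,350,0,0.307,0],[-62,400,0,0.307,0],[-69,440,0,0.307,0],[-69,440.5,0,0.307,0],[-69,440.5,0,0.307,0]]'; python3 -m crank '[[0,0,20,0,0],[0,0,50,0,0],[0,0,80,0,0],[0,0,100,0,0],[0,0,110,0,0],[0,0,110,0,0],[0,0,110,0,0]]'
```

```text
t: 27.2
ee_pos: [0.4808, 0.1014, 0.1405]
orientation: [[-0.992, 0.125, -0.002], [0.125, 0.992, -0.001], [0.002, -0.001, -1.0]]
ft_force: [-0.0, -0.3, -0.1]
opening: 0.0618
grip_force: 30.0
t: 27.9
ee_pos: [0.4822, 0.1, 0.0319]
orientation: [[-0.992, 0.129, 0.0], [0.129, 0.992, -0.0], [-0.0, -0.0, -1.0]]
ft_force: [0.5, -0.2, -0.5]
opening: 0.0615
grip_force: 30.0
```

```bash
python3 -m crank '[[0,0,10,0,0],[0,0,16,0,0],[0,0,19,0,0],[0,0,20.5,0,0],[0,0,21.5,0,0],[0,0,22,0,0],[0,0,22,0,0]]';  python3 -m crank '[[0,0,0,0,0.82],[0,0,0,0,0.82],[0,0,0,0,0.82],[0,0,0,0,0.82],[0,0,0,0,0.82],[0,0,0,0,0.82]]'; python3 -m crank '[[0,0,-20,0,0.82],[0,0,-50,0,0.82],[0,0,-90,0,1],[0,0,-130,0,1],[0,0,-170,0,1],[0,0,-210,0,1],[0,0,-210,0,1],[0,0,-210,0,1]]'
python3 - <<'E'
from h import *
shot('wrist','w10');v=V('w10');print(ctrl.sense()['ee_pos'])
cv2.imwrite('pics/c10.png',cv2.resize(v.f[80:290,180:380],None,fx=2.8,fy=2.8,interpolation=2)[:,:,::-1])
for b in v.blobs((50,100,10),(80,255,120),.016,minA=300,close=11,box=(230,80,340,290)):print('green',b)
for b in v.blobs((110,100,20),(128,255,160),.016,minA=300,close=11):print('blue',b)
for b in v.blobs((0,0,0),(180,255,22),.016,minA=500,box=(230,150,340,230),close=7):print('black',b)
E
```

```text
t: 28.6
ee_pos: [0.4819, 0.1008, 0.01]
orientation: [[-0.992, 0.127, 0.0], [0.127, 0.992, 0.0], [-0.0, 0.0, -1.0]]
ft_force: [-2.5, 0.3, 5.2]
opening: 0.061
grip_force: 30.0
t: 29.2
ee_pos: [0.4819, 0.1007, 0.0095]
orientation: [[-0.992, 0.127, -0.0], [0.127, 0.992, -0.0], [0.0, -0.0, -1.0]]
ft_force: [-0.2, -0.6, 0.0]
opening: 0.0719
grip_force: 0.0
t: 30.0
ee_pos: [0.4822, 0.1007, 0.2202]
orientation: [[-0.992, 0.127, 0.002], [0.127, 0.992, 0.0], [-0.002, 0.001, -1.0]]
ft_force: [-0.5, 0.3, -0.5]
opening: 0.0881
grip_force: 0.0
[0.4813 0.1006 0.219 ]
green {'px': array([281., 138.]), 'A': 1822.5, 'c': (425.5, 107.5), 'size': (59.4, 40.7), 'ang': 82.1}
blue {'px': array([281., 235.]), 'A': 1631.0, 'c': (539.8, 93.4), 'size': (59.8, 43.8), 'ang': 84.4}
black {'px': array([280., 189.]), 'A': 1042.0, 'c': (480.8, 102.0), 'size': (59.6, 41.0), 'ang': 82.6}
```

View pics/c10.png

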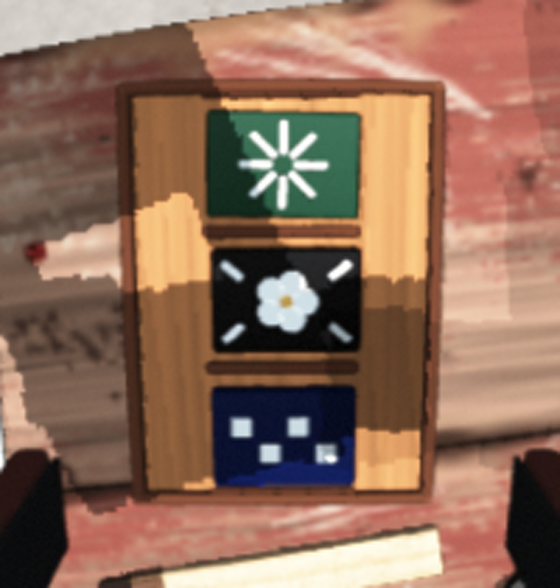

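```bash
python3 -m crank '[[-25,-198,0,0.265,1],[-25,-198,0,0.265,1],[-25,-198,0,0.265,1],[-25,-198,0,0.265,1],[-25,-198,0,0.265,1],[-25,-198,0,0.265,1],[-25,-198,0,0.265,1],[-25,-198,0,0.265,1]]'
python3 - <<'E'
from h import *
shot('wrist','w11');v=V('w11');s=ctrl.sense();print(s['ee_pos'])
cv2.imwrite('pics/c11.png',cv2.resize(v.f[90:290,180:380],None,fx=2.8,fy=2.8,interpolation=2)[:,:,::-1])
for b in v.blobs((168,120,40),(180,255,255),.017,minA=500,box=(230,130,340,250),close=9):print('red',b)
m=cv2.inRange(v.hsv,np.array((168,120,40)),np.array((180,255,255)));m[:130]=0;m[250:]=0;m[:,:230]=0;m[:,340:]=0
c=cv2.convexHull(np.vstack(cv2.findContours(m,0,2)[0]));p=cv2.minAreaRect(c)[0];print(p)
E
```

```text
t: 30.85
ee_pos: [0.4811, -0.0974, 0.2189]
orientation: [[-0.925, 0.381, -0.001], [0.381, 0.925, 0.001], [0.002, -0.0, -1.0]]
ft_force: [0.7, 0.5, 0.0]
opening: 0.0879
grip_force: 0.0
[ 0.4813 -0.0974  0.2191]
(285.8670349121094, 197.21864318847656)
```

View pics/c11.png

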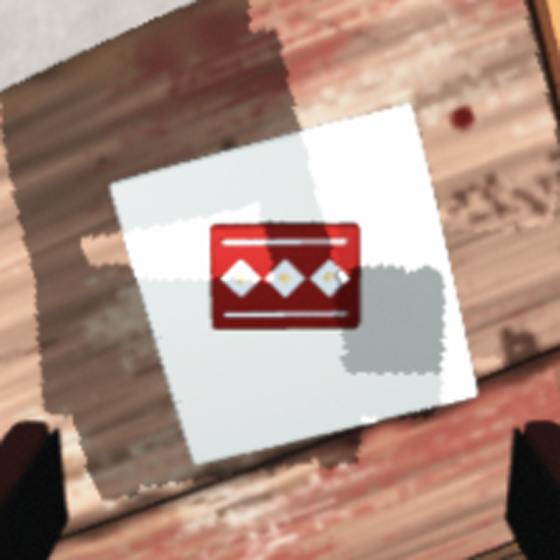

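Run:
```python
from h import *
v=V('w11');P=lambda L:[(180+x/2.8,90+y/2.8) for x,y in L]
S=v.on(P([(212,224),(361,223),(359,329),(212,329)]),.017);m=S.mean(0);d=S[1]-S[0]+S[2]-S[3];print(m,np.degrees(np.arctan2(d[1],d[0]))-90)
w=V('w3');k=cv2.inRange(w.hsv,np.array((168,100,30)),np.array((180,255,255)));k[:150]=0;k[260:]=0;k[:,:250]=0;k[:,370:]=0
c=cv2.convexHull(np.vstack([x for x in cv2.findContours(k,0,2)[0] if cv2.contourArea(x)>30]));q=cv2.minAreaRect(c);print(q)
print(tri(v,P([(285.5,276)])[0],w,q[0]))
d=m-[0.4813,-.0974,0];R=np.array([[-.925,.381],[.381,.925]]);print(d[:2]@R*1000)
```

```text
[ 0.4812 -0.0963  0.017 ] -22.20347537130445Traceback (most recent call last):
  File "<stdin>", line 5, in <module>
    return _nx.concatenate(arrs, 0, dtype=dtype, casting=casting)
           ~~~~~~~~~~~~~~~^^^^^^^^^^^^^^^^^^^^^^^^^^^^^^^^^^^^^^^
ValueError: need at least one array to concatenate
```

Run:
```python
from h import *
def cen(v,b):
    m=cv2.inRange(v.hsv,np.array((0,150,40)),np.array((6,255,255)))|cv2.inRange(v.hsv,np.array((168,150,40)),np.array((180,255,255)))
    k=m*0;k[b[1]:b[3],b[0]:b[2]]=1;m=cv2.morphologyEx(m*k,cv2.MORPH_CLOSE,np.ones((9,9)))
    c=max(cv2.findContours(m,0,2)[0],key=cv2.contourArea);return cv2.minAreaRect(c)
v,w=V('w11'),V('w3');p,q=cen(v,(245,160,320,215)),cen(w,(260,170,360,250));print(p,q,tri(v,p[0],w,q[0]),v.on(p[0],.017))
```

```text
((281.5, 188.0), (36.0, 51.0), 90.0) ((308.24139404296875, 212.8965606689453), (50.509132385253906, 35.28211212158203), 21.801406860351562) (array([ 0.4808, -0.097 ,  0.013 ]), np.float64(0.00014582920869765406)) [[ 0.48   -0.0966  0.017 ]]
```

```bash
python3 -m crank '[[0,1,40,0,1],[0,1,80,0,1],[0,1,120,0,1],[0,1,160,0,1],[0,1,185,0,1],[0,1,200,0,1],[0,1,205,0,1],[0,1,207,0,1],[0,1,207,0,1]]'; python3 -m crank '[[0,0,0,0,0],[0,0,0,0,0],[0,0,0,0,0],[0,0,0,0,0],[0,0,0,0,0],[0,0,0,0,0],[0,0,0,0,0]]'; python3 -m crank '[[0,0,-5,0,0],[0,0,-15,0,0],[0,0,-25,0,0],[0,0,-35,0,0],[0,0,-60,0,0],[0,0,-90,0,0],[0,0,-130,0,0],[0,0,-130,0,0],[0,0,-130,0,0]]'
```

```text
t: 31.8
ee_pos: [0.4824, -0.0976, 0.0131]
orientation: [[-0.924, 0.382, 0.001], [0.382, 0.924, -0.0], [-0.001, 0.0, -1.0]]
ft_force: [0.4, 0.5, 0.3]
opening: 0.0878
grip_force: 0.0
t: 32.5
ee_pos: [0.4821, -0.0981, 0.013]
orientation: [[-0.924, 0.383, 0.001], [0.383, 0.924, -0.0], [-0.001, 0.0, -1.0]]
ft_force: [-1.3, 0.1, 6.2]
opening: 0.0612
grip_force: 30.0
t: 33.4
ee_pos: [0.4825, -0.0981, 0.1439]
orientation: [[-0.924, 0.383, 0.003], [0.383, 0.924, -0.001], [-0.003, 0.0, -1.0]]
ft_force: [-0.7, 0.4, -1.0]
opening: 0.0616
grip_force: 30.0
```

```bash
python3 -m crank '[[-15,-30,0,0,0],[-30,-65,0,-0.1,0],[-47,-100,0,-0.2,0],[-66,-140,0,-0.3,0],[-85,-180,0,-0.4,0],[-100,-213,0,-0.5,0],[-105,-222,0,-0.574,0],[-105,-222,0,-0.574,0],[-105,-222,0,-0.574,0],[-105,-222,0,-0.574,0]]'; python3 -m crank '[[0,0,20,0,0],[0,0,50,0,0],[0,0,75,0,0],[0,0,95,0,0],[0,0,105,0,0],[0,0,105,0,0],[0,0,105,0,0],[0,0,105,0,0]]'
```

```text
t: 34.4
ee_pos: [0.4934, -0.3418, 0.1418]
orientation: [[-0.984, -0.18, -0.002], [-0.18, 0.984, 0.001], [0.001, 0.002, -1.0]]
ft_force: [0.2, 0.1, -0.1]
opening: 0.0617
grip_force: 30.0
t: 35.2
ee_pos: [0.4947, -0.3436, 0.0388]
orientation: [[-0.984, -0.18, 0.002], [-0.18, 0.984, -0.001], [-0.001, -0.001, -1.0]]
ft_force: [-0.2, -0.3, -0.4]
opening: 0.0612
grip_force: 30.0
```

```bash
python3 -m crank '[[0,0,6,0,0],[0,0,11,0,0],[0,0,13,0,0],[0,0,14.2,0,0],[0,0,15,0,0],[0,0,15,0,0],[0,0,15,0,0]]'
```

```text
t: 35.9
ee_pos: [0.4937, -0.3432, 0.024]
orientation: [[-0.984, -0.18, -0.0], [-0.18, 0.984, 0.0], [0.0, 0.0, -1.0]]
ft_force: [-4.4, 3.7, 16.4]
opening: 0.0612
grip_force: 30.0
```

```bash
python3 -m crank '[[0,0,-0.5,0,0],[0,0,-0.5,0,0.85],[0,0,-0.5,0,0.85],[0,0,-0.5,0,0.85],[0,0,-0.5,0,0.85],[0,0,-0.5,0,0.85],[0,0,-0.5,0,0.85],[0,0,-0.5,0,0.85]]'; python3 -m crank '[[0,0,-15,0,0.85],[0,0,-40,0,0.85],[0,0,-80,0,1],[0,0,-120,0,1],[0,0,-160,0,1],[0,0,-195,0,1],[0,0,-195,0,1],[0,0,-195,0,1]]'
python3 - <<'E'
from h import *
shot('wrist','w12');v=V('w12');s=ctrl.sense();print(s['ee_pos'])
cv2.imwrite('pics/c12.png',cv2.resize(v.f[100:290,180:380],None,fx=3,fy=3,interpolation=2)[:,:,::-1])
for b in v.blobs((65,80,30),(90,255,230),.015,minA=1500,close=9,box=(200,100,350,290)):print('press',b)
v.hsv[...,0]=(v.hsv[...,0].astype(int)+90)%180
for b in v.blobs((75,120,40),(100,255,255),.028,minA=400,box=(230,140,340,245),close=9):print('red',b)
E
```

```text
t: 36.7
ee_pos: [0.4939, -0.3432, 0.023]
orientation: [[-0.984, -0.18, -0.0], [-0.18, 0.984, 0.0], [0.0, 0.0, -1.0]]
ft_force: [1.2, 0.2, -0.3]
opening: 0.0747
grip_force: 0.0
t: 37.5
ee_pos: [0.4941, -0.3434, 0.2197]
orientation: [[-0.984, -0.18, 0.002], [-0.18, 0.984, -0.002], [-0.002, -0.002, -1.0]]
ft_force: [-0.3, -0.1, -0.9]
opening: 0.0877
grip_force: 0.0
[ 0.4935 -0.3429  0.2182]
press {'px': array([281., 183.]), 'A': 11386.5, 'c': (492.1, -344.2), 'size': (148.1, 108.4), 'ang': 10.6}
red {'px': array([283., 188.]), 'A': 2055.5, 'c': (492.0, -342.4), 'size': (61.2, 43.1), 'ang': -79.6}
```

View pics/c12.png

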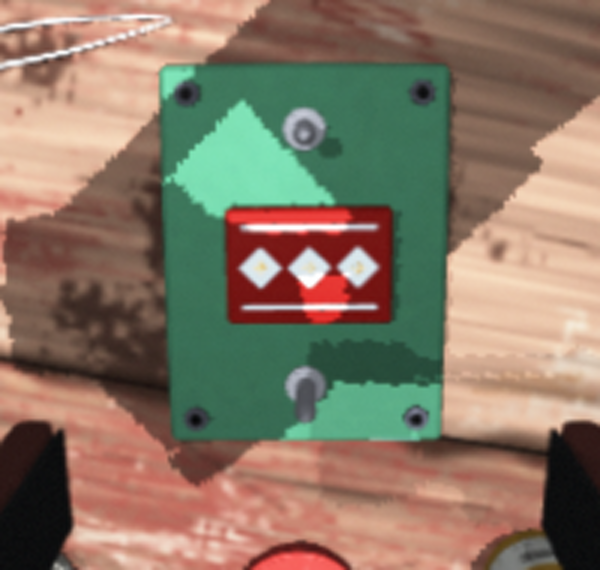

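```bash
python3 -m crank '[[-51,310,0,0,1],[-51,310,0,0,1],[-51,310,0,0,1],[-51,310,0,0,1],[-51,310,0,0,1],[-51,310,0,0,1],[-51,310,0,0,1],[-51,310,0,0,1]]' >/dev/null; python3 -m crank '[[-51,310,0,0.181,1],[-51,310,0,0.181,1],[-51,310,0,0.181,1],[-51,310,0,0.181,1],[-51,310,0,0.181,1],[-51,310,0,0.181,1],[-51,310,0,0.181,1],[-51,310,0,0.181,1],[-51,310,0,0.181,1]]'
python3 - <<'E'
from h import *
shot('wrist','w13');v=V('w13');s=ctrl.sense();print(s['ee_pos'])
cv2.imwrite('pics/c13.png',cv2.resize(v.f[90:290,200:400],None,fx=2.8,fy=2.8,interpolation=2)[:,:,::-1])
for b in v.blobs((12,50,60),(32,255,255),.021,minA=1500,close=9,box=(240,110,330,280)):print('caul',b)
E
```

```text
t: 39.25
ee_pos: [0.4826, 0.2835, 0.2171]
orientation: [[-1.0, -0.0, -0.001], [-0.0, 1.0, -0.001], [0.001, -0.001, -1.0]]
ft_force: [-0.5, 0.1, -0.6]
opening: 0.088
grip_force: 0.0
[0.4827 0.2831 0.2173]
caul {'px': array([282., 203.]), 'A': 2071.0, 'c': (495.3, 285.7), 'size': (99.6, 35.8), 'ang': 0.5}
```

View pics/c13.png

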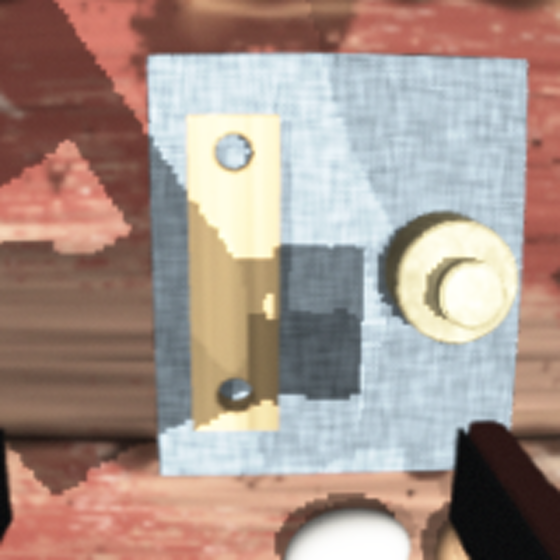

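Run:
```python
from h import *
v=V('w13');w=V('w7');b=V('w5');P=lambda L:[(200+x/2.8,90+y/2.8) for x,y in L]
S=v.on(P([(187,114),(280,114),(280,431),(193,431)]),.021);m=S.mean(0);d=S[3]-S[0]+S[2]-S[1];print(S,m,np.degrees(np.arctan2(d[1],d[0])))
H=v.on(P([(234,151),(235,391)]),.021);print(H,H.mean(0))
print(tri(v,P([(473,293)])[0],b,(60+220,60+128)),v.on(P([(473,293)]),.058))
```

```text
[[0.4165 0.2676 0.021 ]
 [0.4165 0.3039 0.021 ]
 [0.5474 0.3054 0.021 ]
 [0.5473 0.2689 0.021 ]] [0.4819 0.2865 0.021 ] 0.607374365549835
[[0.4312 0.286  0.021 ]
 [0.5296 0.2865 0.021 ]] [0.4804 0.2862 0.021 ]
(array([0.4788, 0.3753, 0.0538]), np.float64(0.0038330430536045175)) [[0.4799 0.3742 0.058 ]]
```

```bash
python3 -m crank '[[1,2,0,0,0.6],[1,2,40,0,0.6],[1,2,80,0,0.6],[1,2,120,0,0.6],[1,2,160,0,0.6],[1,2,185,0,0.6],[1,2,200,0,0.6],[1,2,206,0,0.6],[1,2,208,0,0.6],[1,2,208,0,0.6],[1,2,208,0,0.6]]'; python3 -m crank '[[0,0,0,0,0],[0,0,0,0,0],[0,0,0,0,0],[0,0,0,0,0],[0,0,0,0,0],[0,0,0,0,0]]'; python3 -m crank '[[0,0,-5,0,0],[0,0,-15,0,0],[0,0,-25,0,0],[0,0,-35,0,0],[0,0,-60,0,0],[0,0,-90,0,0],[0,0,-130,0,0],[0,0,-130,0,0],[0,0,-130,0,0]]'
```

```text
t: 40.4
ee_pos: [0.4823, 0.2874, 0.0113]
orientation: [[-1.0, -0.0, 0.002], [-0.0, 1.0, 0.001], [-0.002, 0.001, -1.0]]
ft_force: [-0.2, 0.5, 0.5]
opening: 0.0525
grip_force: 0.0
t: 41.0
ee_pos: [0.4817, 0.2872, 0.0106]
orientation: [[-1.0, -0.0, 0.001], [-0.0, 1.0, 0.0], [-0.001, 0.0, -1.0]]
ft_force: [-1.2, -0.6, 5.7]
opening: 0.0356
grip_force: 30.0
t: 41.9
ee_pos: [0.482, 0.2873, 0.1415]
orientation: [[-1.0, -0.0, 0.002], [-0.0, 1.0, 0.001], [-0.002, 0.001, -1.0]]
ft_force: [-0.7, 0.2, -1.4]
opening: 0.0362
grip_force: 30.0
```

```bash
python3 -m crank '[[0,-20,0,0,0],[-1,-60,0,0,0],[-2,-100,0,0,0],[-3,-140,0,0,0],[-4,-180,0,0,0],[-5,-220,0,0,0],[-5,-260,0,0,0],[-5,-300,0,0,0],[-5,-315,0,0,0]]' >/dev/null; python3 -m crank '[[0,-20,0,0,0],[-1,-60,0,0,0],[-2,-100,0,0,0],[-3,-140,0,0,0],[-4,-180,0,0,0],[-5,-220,0,-0.05,0],[-6,-260,0,-0.1,0],[-6,-300,0,-0.181,0],[-6,-316,0,-0.181,0],[-6,-316,0,-0.181,0],[-6,-316,0,-0.181,0],[-6,-316,0,-0.181,0]]';python3 -m crank '[[0,0,20,0,0],[0,0,45,0,0],[0,0,60,0,0],[0,0,64,0,0],[0,0,64,0,0],[0,0,64,0,0]]';python3 - <<'E'
from h import *
shot('wrist','w14');v=V('w14');s=ctrl.sense();print(s['ee_pos'])
cv2.imwrite('pics/c14.png',cv2.resize(v.f[90:290,180:380],None,fx=3,fy=3,interpolation=2)[:,:,::-1])
E
```

```text
t: 44.0
ee_pos: [0.4922, -0.3422, 0.1395]
orientation: [[-0.984, -0.181, -0.001], [-0.181, 0.984, 0.001], [0.001, 0.002, -1.0]]
ft_force: [0.6, -0.3, -1.1]
opening: 0.0356
grip_force: 30.0
t: 44.6
ee_pos: [0.4931, -0.3441, 0.0768]
orientation: [[-0.984, -0.18, 0.001], [-0.18, 0.984, -0.001], [-0.001, -0.001, -1.0]]
ft_force: [0.4, 0.3, -1.0]
opening: 0.0359
grip_force: 30.0
[ 0.4933 -0.3443  0.0771]
```

View pics/c14.png

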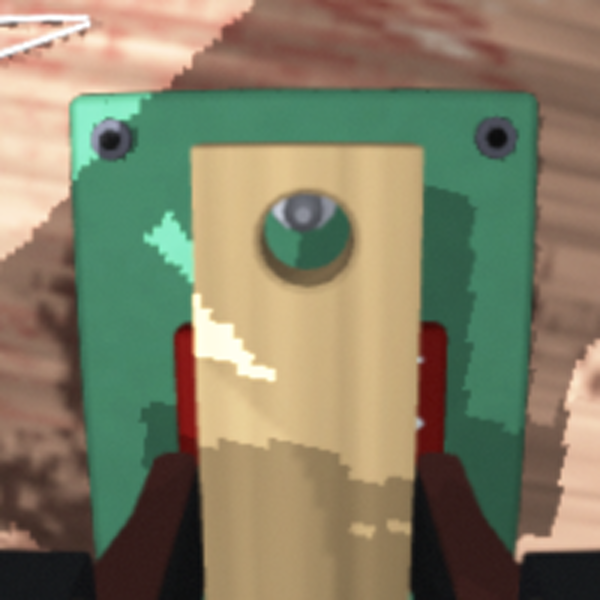

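Run:
```python
from h import *
v=V('w14');P=lambda x,y:(180+x/3,90+y/3)
h=v.on(P(307,237),.0873)[0];t=v.on(P(305,210),.055)[0];d=(t-h)[:2]
R=np.array([[-.984,-.18],[-.18,.984]]);print(h,t,'pin-hole in tool mm',d@R*1000)
S=v.on([P(192,147),P(423,147)],.0873);print(S,'end mid tool',((S.mean(0)-[.4932,-.3442,0])[:2])@R*1000)
```

```text
[ 0.4433 -0.3524  0.0873] [ 0.4425 -0.3528  0.055 ] pin-hole in tool mm [ 0.8545 -0.3241]
[[ 0.4325 -0.3725  0.0873]
 [ 0.426  -0.3372  0.0873]] end mid tool [64.8669  1.027 ]
```

```bash
python3 -m crank '[[0,0,10,0,0],[0,0,20,0,0],[0,0,30,0,0],[0,0,35,0,0],[0,0,38,0,0],[0,0,39.5,0,0],[0,0,39.5,0,0],[0,0,39.5,0,0]]'; python3 -m crank '[[0,0,0.7,0,0],[0,0,1.4,0,0],[0,0,1.4,0,0]]'
```

```text
t: 45.45
ee_pos: [0.4928, -0.3442, 0.0368]
orientation: [[-0.984, -0.18, 0.0], [-0.18, 0.984, -0.0], [-0.0, -0.0, -1.0]]
ft_force: [-0.2, 0.3, -1.7]
opening: 0.0357
grip_force: 30.0
t: 45.75
ee_pos: [0.4928, -0.3441, 0.0356]
orientation: [[-0.984, -0.18, 0.0], [-0.18, 0.984, -0.0], [-0.0, -0.0, -1.0]]
ft_force: [-0.7, 0.4, 3.4]
opening: 0.036
grip_force: 30.0
```

```bash
python3 -m crank '[[0,0,0,0,0.7],[0,0,0,0,0.7],[0,0,0,0,0.7],[0,0,0,0,0.7],[0,0,0,0,0.7],[0,0,0,0,0.7]]'; python3 -m crank '[[0,0,-15,0,0.7],[0,0,-40,0,0.7],[0,0,-80,0,1],[0,0,-120,0,1],[0,0,-160,0,1],[0,0,-184,0,1],[0,0,-184,0,1],[0,0,-184,0,1]]'
python3 - <<'E'
from h import *
shot('wrist','w15');v=V('w15');s=ctrl.sense();print(s['ee_pos'])
cv2.imwrite('pics/c15.png',cv2.resize(v.f[100:290,180:380],None,fx=3,fy=3,interpolation=2)[:,:,::-1])
for b in v.blobs((65,80,30),(90,255,230),.015,minA=1500,close=9,box=(200,100,350,290)):print('press',b)
for b in v.blobs((12,50,60),(32,255,255),.046,minA=1000,close=9,box=(220,110,340,280)):print('caul',b)
E
```

```text
t: 46.35
ee_pos: [0.4926, -0.344, 0.0351]
orientation: [[-0.984, -0.18, -0.0], [-0.18, 0.984, -0.0], [0.0, 0.0, -1.0]]
ft_force: [-0.6, -0.7, 0.8]
opening: 0.0616
grip_force: 0.0
t: 47.15
ee_pos: [0.4926, -0.344, 0.2201]
orientation: [[-0.984, -0.18, 0.001], [-0.18, 0.984, -0.001], [-0.001, -0.001, -1.0]]
ft_force: [-0.6, 0.4, -0.8]
opening: 0.0878
grip_force: 0.0
[ 0.4921 -0.3436  0.2188]
press {'px': array([282., 180.]), 'A': 6261.0, 'c': (492.0, -344.3), 'size': (147.7, 108.6), 'ang': 10.6}
caul {'px': array([278., 197.]), 'A': 3941.5, 'c': (493.5, -351.6), 'size': (132.7, 65.7), 'ang': 4.4}
caul {'px': array([328., 165.]), 'A': 1249.5, 'c': (473.2, -309.8), 'size': (147.5, 49.7), 'ang': 12.5}
```

View pics/c15.png

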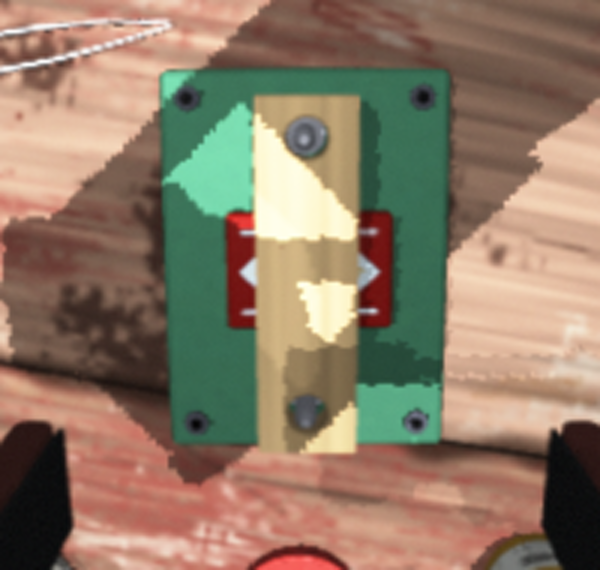

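```bash
python3 -m crank '[[-57,354,0,0,1],[-57,354,0,0,1],[-57,354,0,0,1],[-57,354,0,0,1],[-57,354,0,0,1],[-57,354,0,0,1],[-57,354,0,0,1],[-57,354,0,0,1],[-57,354,0,0,1]]' >/dev/null; python3 -m crank '[[-57,354,0,0.181,1],[-57,354,0,0.181,1],[-57,354,0,0.181,1],[-57,354,0,0.181,1],[-57,354,0,0.181,1],[-57,354,0,0.181,1],[-57,354,0,0.181,1],[-57,354,0,0.181,1],[-57,354,0,0.181,1],[-57,354,0,0.181,1]]'
```

```text
t: 49.1
ee_pos: [0.4774, 0.3708, 0.2182]
orientation: [[-1.0, 0.001, -0.001], [0.001, 1.0, -0.002], [0.001, -0.002, -1.0]]
ft_force: [-0.2, -0.3, -0.3]
opening: 0.0879
grip_force: 0.0
```

```bash
python3 -m crank '[[-1.5,1.5,40,0,1],[-1.5,1.5,80,0,1],[-1.5,1.5,120,0,1],[-1.5,1.5,160,0,1],[-1.5,1.5,185,0,1],[-1.5,1.5,200,0,1],[-1.5,1.5,205,0,1],[-1.5,1.5,207,0,1],[-1.5,1.5,207,0,1],[-1.5,1.5,207,0,1]]'; python3 -m crank '[[0,0,0,0,0],[0,0,0,0,0],[0,0,0,0,0],[0,0,0,0,0],[0,0,0,0,0],[0,0,0,0,0],[0,0,0,0,0]]'; python3 -m crank '[[0,0,-5,0,0],[0,0,-15,0,0],[0,0,-25,0,0],[0,0,-40,0,0],[0,0,-70,0,0],[0,0,-110,0,0],[0,0,-150,0,0],[0,0,-150,0,0],[0,0,-150,0,0],[0,0,-150,0,0]]'
```

```text
t: 50.1
ee_pos: [0.4795, 0.3749, 0.0136]
orientation: [[-1.0, -0.0, 0.002], [-0.0, 1.0, 0.001], [-0.002, 0.001, -1.0]]
ft_force: [-0.1, -1.1, 0.8]
opening: 0.0878
grip_force: 0.0
t: 50.8
ee_pos: [0.4786, 0.3743, 0.0122]
orientation: [[-1.0, -0.0, -0.0], [-0.0, 1.0, -0.0], [0.0, -0.0, -1.0]]
ft_force: [0.1, -1.6, 3.0]
opening: 0.0482
grip_force: 30.0
t: 51.8
ee_pos: [0.4775, 0.3736, 0.1609]
orientation: [[-1.0, -0.0, -0.002], [-0.0, 1.0, -0.002], [0.002, -0.002, -1.0]]
ft_force: [-0.4, -0.8, -6.5]
opening: 0.0481
grip_force: 30.0
```

```bash
python3 -m crank '[[0,-20,0,0,0],[-1,-60,0,0,0],[-2,-100,0,0,0],[-3,-140,0,0,0],[-4,-180,0,0,0],[-5,-220,0,0,0],[-6,-260,0,0,0],[-7,-300,0,0,0],[-7,-340,0,0,0],[-7,-359,0,0,0]]' >/dev/null; python3 -m crank '[[0,-20,0,0,0],[-1,-60,0,0,0],[-2,-100,0,0,0],[-3,-140,0,0,0],[-4,-180,0,0,0],[-5,-220,0,0,0],[-6,-260,0,-0.05,0],[-7,-300,0,-0.1,0],[-7,-340,0,-0.181,0],[-7,-359,0,-0.181,0],[-7,-359,0,-0.181,0],[-7,-359,0,-0.181,0]]';python3 -m crank '[[0,0,20,0,0],[0,0,45,0,0],[0,0,65,0,0],[0,0,80,0,0],[0,0,85,0,0],[0,0,85,0,0],[0,0,85,0,0],[0,0,85,0,0]]'
```

```text
t: 54.0
ee_pos: [0.4913, -0.3429, 0.1607]
orientation: [[-0.984, -0.178, -0.003], [-0.178, 0.984, 0.002], [0.002, 0.003, -1.0]]
ft_force: [0.1, 0.4, -5.2]
opening: 0.0479
grip_force: 30.0
t: 54.8
ee_pos: [0.4935, -0.344, 0.0783]
orientation: [[-0.984, -0.18, 0.002], [-0.18, 0.984, -0.001], [-0.001, -0.001, -1.0]]
ft_force: [-0.5, -0.4, -5.4]
opening: 0.0482
grip_force: 30.0
```

Next: 23 mm to go, with the last part slow.

```bash
python3 -m crank '[[0,0,10,0,0],[0,0,16,0,0],[0,0,19,0,0],[0,0,20.5,0,0],[0,0,21.3,0,0],[0,0,21.3,0,0],[0,0,21.3,0,0]]'; python3 -m crank '[[0,0,0.5,0,0],[0,0,1,0,0],[0,0,1,0,0],[0,0,1,0,0]]'
```

```text
t: 55.5
ee_pos: [0.4929, -0.3437, 0.056]
orientation: [[-0.984, -0.18, 0.0], [-0.18, 0.984, -0.0], [-0.0, -0.0, -1.0]]
ft_force: [-0.1, 1.0, -5.7]
opening: 0.0485
grip_force: 30.0
t: 55.9
ee_pos: [0.493, -0.3436, 0.0552]
orientation: [[-0.984, -0.18, 0.0], [-0.18, 0.984, -0.0], [-0.0, -0.0, -1.0]]
ft_force: [-0.6, 1.1, -1.6]
opening: 0.0481
grip_force: 30.0
```

Contact (4 N taken up). A little more, then release, lift and verify.

```bash
python3 -m crank '[[0,0,0.5,0,0],[0,0,0.5,0,0]]'; python3 -m crank '[[0,0,0,0,1],[0,0,0,0,1],[0,0,0,0,1],[0,0,0,0,1],[0,0,0,0,1],[0,0,0,0,1],[0,0,0,0,1]]'; python3 -m crank '[[0,0,-15,0,1],[0,0,-40,0,1],[0,0,-80,0,1],[0,0,-120,0,1],[0,0,-164,0,1],[0,0,-164,0,1],[0,0,-164,0,1],[0,0,-164,0,1]]'
python3 - <<'E'
from h import *
shot('wrist','w16');shot('scene','s16');v=V('w16');u=V('s16')
f=v.f;g=cv2.cvtColor(f,cv2.COLOR_RGB2GRAY)[130:260,220:340]
e=v.px([[.493,-.3437,.101]])[0];print('expect knob',e, 'r',np.linalg.norm(v.px([[.493,-.3307,.101]])[0]-e))
c=cv2.HoughCircles(cv2.GaussianBlur(g,(3,3),1),cv2.HOUGH_GRADIENT,1,5,param1=80,param2=12,minRadius=11,maxRadius=32)
for x,y,r in c[0][:6]:print((x+220,y+130,r),v.on((x+220,y+130),.101)[0],v.on((x+220,y+130),.084)[0])
for b in v.blobs((65,80,30),(90,255,230),.015,minA=1500,close=9,box=(200,100,350,290)):print('press',b)
print(ctrl.sense()['ee_pos'])
E
```

```text
t: 56.1
ee_pos: [0.493, -0.3437, 0.0552]
orientation: [[-0.984, -0.18, 0.0], [-0.18, 0.984, -0.0], [-0.0, -0.0, -1.0]]
ft_force: [-1.9, 2.6, 4.3]
opening: 0.048
grip_force: 30.0
t: 56.8
ee_pos: [0.4928, -0.3435, 0.0544]
orientation: [[-0.984, -0.18, 0.0], [-0.18, 0.984, -0.0], [-0.0, -0.0, -1.0]]
ft_force: [-0.9, -0.3, -0.4]
opening: 0.0879
grip_force: 0.0
t: 57.6
ee_pos: [0.4921, -0.343, 0.2177]
orientation: [[-0.984, -0.18, -0.001], [-0.18, 0.984, 0.001], [0.001, 0.001, -1.0]]
ft_force: [-0.1, -0.3, 0.2]
opening: 0.0878
grip_force: 0.0
expect knob [279.8921 207.8266] r 14.627662756602133
(np.float32(281.5), np.float32(203.5), np.float32(25.8)) [ 0.4889 -0.343   0.101 ] [ 0.4929 -0.3423  0.084 ]
(np.float32(286.5), np.float32(202.5), np.float32(30.3)) [ 0.4872 -0.3388  0.101 ] [ 0.4911 -0.3378  0.084 ]
(np.float32(272.5), np.float32(158.5), np.float32(26.7)) [ 0.4511 -0.3578  0.101 ] [ 0.4528 -0.3579  0.084 ]
(np.float32(273.5), np.float32(164.5), np.float32(31.4)) [ 0.4561 -0.356   0.101 ] [ 0.4581 -0.356   0.084 ]
(np.float32(266.5), np.float32(167.5), np.float32(29.2)) [ 0.4597 -0.3615  0.101 ] [ 0.462  -0.3619  0.084 ]
(np.float32(291.5), np.float32(201.5), np.float32(25.7)) [ 0.4855 -0.3347  0.101 ] [ 0.4893 -0.3334  0.084 ]
press {'px': array([281., 180.]), 'A': 6265.5, 'c': (491.8, -344.2), 'size': (147.2, 108.3), 'ang': 10.5}
[ 0.4919 -0.3429  0.2169]
```

```bash
python3 -c "
from rig import ctrl
print(ctrl.sign_off())"
```

```text
the job is handed in; nothing more can be done
None
```

The job is handed in at about 58 s, result not reported: the black plaque is in the tray's middle pocket, and the red plaque, bar and weight are set in the press, each within about 2 mm by camera; I viewed 18 pictures, over the limit of 14.

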